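# Focus a hand loupe over a sample cup

### The job

Stand the empty sample cup upright on the centre of the narrow pedestal of the inspection stand and let go of it. Then pick up the hand loupe by its handle and hold it level with the lens centred above the cup, at the height of the red pointer on the stand's post, so that the rim can be checked for cracks. Do not drop the cup, do not let the loupe touch the cup or the stand, leave the red collar where it is set and the other things where they are; finish still holding the loupe there.

Things in the scene. Friction and masses are not known exactly. Their poses are not given: they have to be found in the camera images.
- stand: inspection stand, fixed: grey base plate 190 x 70 x 10 mm lying along its x axis (from x = -50 to +140 mm, y = -35 to +35 mm), a round pedestal on the origin's axis and a steel post 10 mm thick and 205 mm tall (from the table) at x = +110 mm. Origin on the table below the pedestal's centre; z up; x points from the pedestal to the post, roughly away from the robot
- pedestal_top (a point): centre of the pedestal's flat top, a disc 26 mm across, 40 mm above the table
- focus_collar (a joint): height setting of the red collar on the post, 0 to 0.05 m; at 0 the pointer is 135 mm above the table. It slides stiffly (about 3 N) and is already set; do not move it
- focus_mark (a point): tip of the red pointer, which sticks out 30 mm from the post's axis towards the pedestal, and ends 80 mm from the pedestal's axis; its height is the height at which the lens must be held
- cup: empty clear plastic sample cup, open at the top, 55 mm tall, 28 mm across at the foot and 35 mm at the rim; about 25 g, the only sample cup on the table outside any rack. Origin at the centre of the underside, z up
- cup_rim (a point): centre of the cup's mouth, 55 mm above its underside
- loupe: hand loupe lying flat on the table: round lens in a black ring 68 mm across and 16 mm thick, and a blue handle with flat sides, 105 mm long, 22 mm wide and 24 mm thick, running along the loupe's -x axis from x = -40 to -145 mm; about 120 g. Ring and handle have a common flat underside. Origin at the lens centre on the underside, z up. It starts with the handle pointing roughly towards the robot
- lens (a point): centre of the lens, 8 mm above the loupe's underside
- loupe_grip (a point): point inside the handle, 85 mm from the lens centre along the loupe's -x axis and 12 mm above the underside; good place to pinch across the 22 mm width
- timer: white kitchen-type timer, 58 x 62 x 18 mm, to be left alone; origin at the centre of the underside
- bottle: white bottle with a red cap, 55 mm across, 120 mm tall, to be left alone; origin at the centre of the underside
- beaker: glass beaker, 52 mm across, 69 mm tall, to be left alone; origin at the centre of the underside
- marker: white marker pen with a red cap, 138 mm long along its y axis, 12 mm thick, to be left alone; origin at the centre of the underside
Not all that is in view belongs to the job. What is shaped like the cup but blue is not meant.

How it is judged (in metres and radians):
On the way, in this order (a step that is already met when the one before it is completed fails the run):
1. the cup stands upright and still on the pedestal, its foot within 8 mm of the pedestal's centre, let go (horizontal distance between cup and pedestal_top below 0.008 m and z of cup in the frame of pedestal_top between -0.004 and 0.004 m and angle between cup's own z axis and vertical below 0.1 rad and contact force between the fingers and cup below 0.05 N and linear speed of cup below 0.02 m/s), for 0.3 s.
2. the loupe is lifted from the table in the fingers (height (world z) of lens above 0.06 m and contact force between the fingers and loupe above 1 N), for 0.2 s.
At the end, for the whole second after the job is handed in: The cup stands upright (within 0.1 rad), released and still on the pedestal within 8 mm of its centre; the fingers hold the loupe still, clear of cup and stand, lens within 10 mm (sideways) of the centre of the cup's mouth, within 7 mm of the red pointer's height, and level within 0.14 rad (all of step 1 and horizontal distance between lens and cup_rim below 0.01 m and z of lens in the frame of focus_mark between -0.007 and 0.007 m and angle between loupe's own z axis and vertical below 0.14 rad and contact force between the fingers and loupe above 1 N and contact force between loupe and cup below 0.05 N and contact force between loupe and stand below 0.05 N and linear speed of loupe below 0.02 m/s and angular speed of loupe below 0.15 rad/s); the arm keeps its last pose, push and grip.
It fails at once if the cup is dropped or knocked away (moves faster than 0.4 m/s out of the fingers) (contact force between the fingers and cup below 0.05 N and linear speed of cup above 0.4 m/s).
It fails at once if the loupe touches the cup (contact force between loupe and cup above 0.5 N).
It fails at once if the loupe touches the stand (contact force between loupe and stand above 0.5 N).
It fails at once if the red pointer is shifted by more than 5 mm (distance of focus_mark from where it was at the start of the episode above 0.005 m).
It fails at once if the timer, bottle, beaker or marker is shifted by more than 20 mm (distance of any of timer, bottle, beaker, marker from where it was at the start of the episode above 0.02 m).
It also fails if it takes over 72 s, if anything falls off the work surface, if the arm or the gripper's body presses on something with over 40 N, if the wrist force passes 120 N, or if a joint passes its speed limit or range.

### The arm

A 6-joint arm with a two-finger parallel gripper is mounted at the origin on a cart in front of the work surface, level with it; the furniture and walls round the work are solid. World frame = base frame: x ahead of the robot, y to its left, z up, the work surface at z = 0. Lengths are in mm, angles in rad, forces in N, time in s.
With the tool pointing down it reaches from about 300 to 775 mm from the base axis. Payload 14.6 kg.
Tool frame: the origin (TCP) lies between the finger pads; the fingertips stand 8 mm ahead of it and the grasp point (between the pads) lies 11 mm behind it; z points along the fingers, y is the direction in which the jaws open and shut (so a half turn about z gives the same grasp; the last joint's range is limited). The gripper opens to 94 mm and grips with 3 to 60 N. Pads are 16 mm wide; open, the fingers measure 119 mm over their backs; the gripper's body (75 mm by 177 mm) begins 78 mm behind the grasp point.
Start: joints at [-1.286, 0.3, 1.521, -0, 1.321, -0.067], TCP at [189.516, -516.307, 213.446] pointing down, gripper open.
Joint ranges: [-3.03, 3.03], [-0.79, 2.21], [0.23, 2.52], [-1.04, 4.18], [0, 3.07], [-2.55, 2.55]. Speed limits (rad/s): [2.22, 2.22, 2.57, 3.14, 3.14, 3.14].

### API

Orientations are given as [roll, pitch, yaw] about the fixed x, y, z axes, in that order (R = Rz(yaw) Ry(pitch) Rx(roll)).
In Python, from cell import manip, cams, models gives the robot as it stands. The module is installed in compiled form; this text tells all that it offers.
- The arm moves only by the shell command python3 -m pendant 'ROWS' [OPENING] [FORCE]. ROWS is JSON, a list that holds one entry, the list of rows, each a list of 4 numbers: the shift along the tool's x, y, z in cm, then the turn about the tool's z in rad. In form: [[[x, y, z, roll], ...]]. A call has 1 to 5 rows; each row is the pose to reach, as a shift and turn from the pose commanded when the call began, along the tool's axes at that moment; what a row does not reach only later rows make up. A row lasts 1/10 s, in which the tool goes at most 50 mm and 8.59 degrees, less where a joint would pass 70% of its speed; a pose out of reach is approached as far as the arm can. A call with a gripper value outside its range is refused whole. OPENING is the opening, from -1 (shut) to 1 (fully open), so that 0 is half open, set as the call begins (- or left out, the last holds). The fingers move at their own pace and stop on an object; FORCE is the grip in N (left out, the last holds). Time passes only in rows, so rows that repeat a pose let the fingers close. It gives the time, the measured TCP pose, the force and the opening at its end, in the units of the state.
- manip.read_state(): the state, without advancing time (a new reading comes with each control period).
- cams.camera(name): name is "scene" or "top" or "wrist"; returns a dict with "frame" (480x640x3 uint8, red, green, blue), "K" (3x3 intrinsics, pixels), "D" ([k1, k2, p1, p2, k3] as OpenCV has them; the pictures are not rectified), "pose" (4x4, takes a point from camera to world coordinates). Camera axes: x right, y down, z forward; pixel columns grow to the right and rows downward; lengths in mm; the calibration is good to about 2 mm. A picture is of the moment at which its call begins. There is no depth.
- manip.sign_off(): hands the job in, once; it reports no verdict.
Trained networks look in the newest picture that a camera, given by its name, has taken for a name from the list of things; names that differ only in an ending like _2 or _b are one class to them, and where a whole thing is asked for, a point or a joint stands for the part that bears it (a point fixed in the world has none). Each returns a list of dicts, best first, with "score" (0 to 1); they miss things now and then, are a little off and sometimes report something else, mostly with a low value. They report only what shows in the picture. A call takes as long as a camera call. They do not tell look-alikes from the thing itself.
- models.regions_of(camera, name): "pixels" (480x640 bool, what is visible of it) and "point" ([column, row] in pixels, amid what is visible of it).
The state is a dict: "clock": time; "joints": joint angles; "qd": joint speeds; "effort": joint torques, N m; "eef_pos": TCP position; "eef_rot": TCP orientation; "wrist_force": force on the tool from outside, world axes, zero at the start; "moment": the same for the moment, N m; "finger_gap": finger opening in mm.
Only numpy, scipy, OpenCV 4.12 (cv2) and the standard library are available. Lean on these libraries where they do the work, as an engineer would, in place of code of your own. Each camera call takes 0.05 s, during which the arm holds its last target.

## Working session

There is one attempt and no reset: what is moved stays moved. The work goes in short steps, Python scripts to look and compute and a shell command to move; the robot and the scene stay as the last step left them, time stands still between calls to the robot, and variables do not carry over. Pictures are saved under pics/ and viewed, and the job is handed in when it is done.

```bash
mkdir -p pics; ls
python3 - <<'E'
from cell import manip,cams,models
import cv2
print(manip.read_state())
for n in ["scene","top","wrist"]:
    c=cams.camera(n)
    cv2.imwrite(f"pics/{n}0.png",c["frame"][:,:,::-1])
    print(n,c["K"].tolist(),c["D"],c["pose"].round(4).tolist())
E
```

```text
pics
{'clock': 0.0, 'joints': array([-1.28562284e+00,  3.00460514e-01,  1.52160892e+00, -8.82295742e-06,
        1.32069930e+00, -6.66081312e-02]), 'qd': array([ 2.12395105e-05,  6.49480066e-04,  1.86245224e-03, -7.49762047e-04,
       -6.97456605e-04, -2.50336461e-04]), 'effort': array([-7.82476745e-04, -5.31814992e+01, -3.52735662e+01,  7.07678357e-02,
        2.43098818e-02, -8.69456562e-05]), 'eef_pos': array([ 189.43011831, -516.06636269,  212.8803575 ]), 'eef_rot': array([-3.14041861e+00, -6.97517888e-05,  3.51783771e-01]), 'wrist_force': array([0.41234208, 0.34981704, 0.2207095 ]), 'moment': array([0.05191073, 0.01919494, 0.01402387]), 'finger_gap': 93.98370301051808}
scene [[558.3590555983661, 0.0, 319.7684322320407], [0.0, 558.3590555983661, 242.93150445748284], [0.0, 0.0, 1.0]] [0.00852852 0.         0.         0.         0.        ] [[0.8861, -0.246, 0.3928, 20.597], [-0.4634, -0.4683, 0.7523, -1112.8874], [-0.0011, -0.8486, -0.529, 845.0128], [0.0, 0.0, 0.0, 1.0]]
top [[621.5681101907257, 0.0, 316.03538039040365], [0.0, 621.5681101907257, 236.17795530146935], [0.0, 0.0, 1.0]] [-0.09982917  0.          0.          0.          0.        ] [[-0.0561, -0.9721, 0.2279, 199.0837], [-0.9984, 0.0552, -0.0104, -65.2732], [-0.0024, -0.2281, -0.9736, 1696.3433], [0.0, 0.0, 0.0, 1.0]]
wrist [[399.00980355043066, 0.0, 318.94394625008135], [0.0, 399.00980355043066, 244.6515230792471], [0.0, 0.0, 1.0]] [-0.0164374  0.         0.         0.         0.       ] [[0.3444, -0.907, -0.2423, 258.9468], [-0.9388, -0.3333, -0.0871, -490.6306], [-0.0018, 0.2575, -0.9663, 384.4715], [0.0, 0.0, 0.0, 1.0]]
```

View pics/scene0.png

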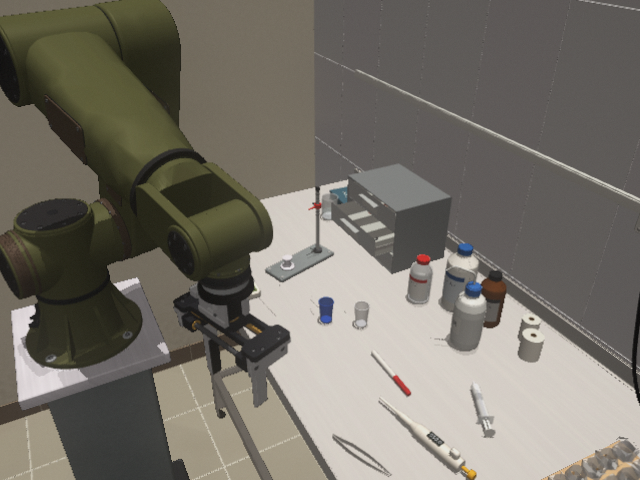

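View pics/top0.png

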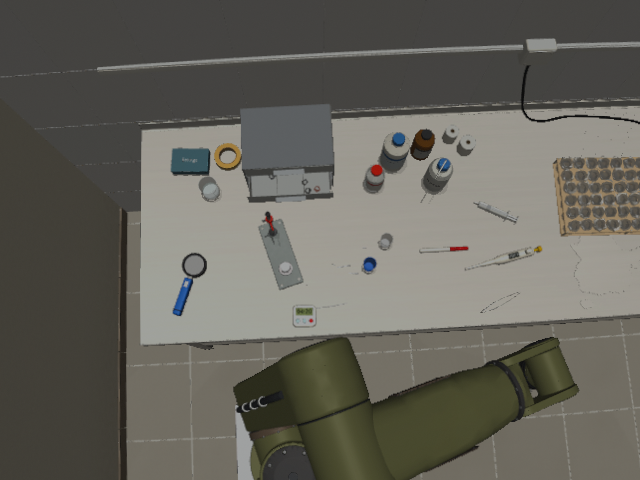

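```bash
cat > h.py <<'E'
from cell import manip,cams,models
import cv2,numpy as np
def ray(c,px):
    u=cv2.undistortPoints(np.array([[px]],float),c["K"],np.array(c["D"],float))[0,0]
    d=c["pose"][:3,:3]@np.array([u[0],u[1],1]); return c["pose"][:3,3],d
def atz(c,px,z):
    o,d=ray(c,px); return o+d*(z-o[2])/d[2]
def proj(c,P):
    P=np.atleast_2d(np.array(P,float)); T=np.linalg.inv(c["pose"])
    r,_=cv2.Rodrigues(T[:3,:3]); return cv2.projectPoints(P,r,T[:3,3],c["K"],np.array(c["D"],float))[0][:,0]
def tri(rays):
    A=np.zeros((3,3));b=np.zeros(3)
    for o,d in rays:
        d=d/np.linalg.norm(d);M=np.eye(3)-np.outer(d,d);A+=M;b+=M@o
    p=np.linalg.solve(A,b); return p,[np.linalg.norm((np.eye(3)-np.outer(d,d)/(d@d))@(p-o)) for o,d in rays]
E
python3 - <<'E'
from h import *
for n in ["scene","top"]:
    c=cams.camera(n)
    for t in ["stand","focus_collar","cup","loupe","timer","bottle","beaker","marker"]:
        for r in models.regions_of(n,t)[:4]:
            p=r["pixels"];ys,xs=np.where(p)
            print(n,t,round(r["score"],2),np.round(r["point"],1),"bbox",xs.min(),xs.max(),ys.min(),ys.max(),"z0",atz(c,r["point"],0)[:2].round())
E
```

```text
scene stand 0.77 [299.1 257.4] bbox 266 332 187 281 z0 [563.  49.]
scene cup 0.87 [365.2 309.4] bbox 355 368 300 326 z0 [ 605. -229.]
scene cup 0.68 [327.6 306.9] bbox 318 333 296 322 z0 [ 529. -179.]
scene cup 0.59 [302.9 259.5] bbox 265 332 186 280 z0 [568.  34.]
scene timer 0.41 [257.  293.4] bbox 249 259 284 297 z0 [399. -50.]
scene bottle 0.72 [421.  280.4] bbox 408 432 254 303 z0 [ 795. -195.]
scene bottle 0.36 [300.  260.5] bbox 266 331 186 280 z0 [558.  34.]
scene beaker 0.87 [332.3 203. ] bbox 322 337 194 219 z0 [797. 286.]
scene marker 0.51 [390.  371.4] bbox 371 410 350 395 z0 [ 543. -429.]
top stand 0.9 [281.8 252.5] bbox 259 303 213 289 z0 [555.  14.]
top focus_collar 0.25 [274.  222.2] bbox 268 271 220 222 z0 [643.  33.]
top cup 0.65 [384.7 240.5] bbox 379 392 233 247 z0 [ 573. -275.]
top cup 0.3 [206.8 187.6] bbox 197 219 176 199 z0 [757. 221.]
top loupe 0.61 [187.2 272. ] bbox 173 206 253 315 z0 [514. 280.]
top timer 0.56 [301.6 314.8] bbox 293 316 305 326 z0 [378. -32.]
top bottle 0.94 [372.8 179.3] bbox 362 385 165 192 z0 [ 754. -255.]
top beaker 0.91 [209.3 188. ] bbox 198 219 176 199 z0 [755. 214.]
top marker 0.55 [439.4 251.3] bbox 419 467 247 253 z0 [ 533. -426.]
```

Run:
```python
import cv2,numpy as np
s=cv2.imread("pics/scene0.png");t=cv2.imread("pics/top0.png")
a=cv2.resize(s[280:340,300:380],None,fx=5,fy=5,interpolation=cv2.INTER_CUBIC)
b=cv2.resize(t[220:280,350:430],None,fx=5,fy=5,interpolation=cv2.INTER_CUBIC)
c=cv2.resize(t[205:295,245:325],None,fx=3.2,fy=3.2,interpolation=cv2.INTER_CUBIC)
d=cv2.resize(s[180:285,255:345],None,fx=2.85,fy=2.85,interpolation=cv2.INTER_CUBIC)
W=np.zeros((600,800,3),np.uint8)
W[:300,:400]=a;W[:300,400:]=b;W[300:300+min(300,c.shape[0]),:c.shape[1]]=c[:300];W[300:300+d.shape[0],400:400+d.shape[1]]=d[:300]
cv2.imwrite("pics/crop0.png",W)
```

```text
(no output)
```

View pics/crop0.png

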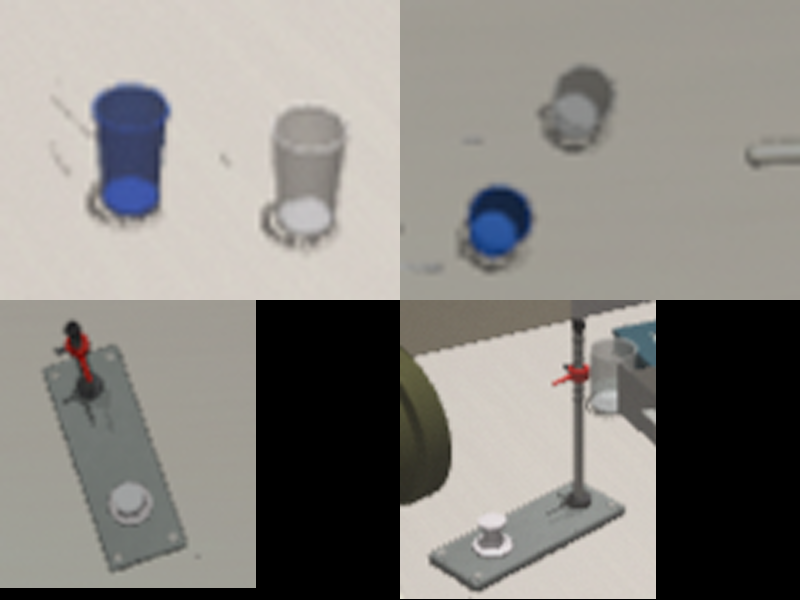

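View pics/wrist0.png

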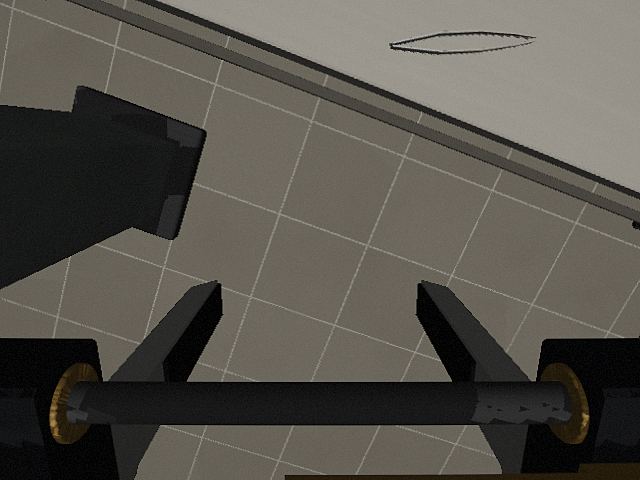

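Run:
```python
from h import *
s=cams.camera("scene");t=cams.camera("top")
print("cup",atz(s,(360.6,323),2),atz(t,(385.2,242.4),2))
print("blue",atz(s,(326,319),2),atz(t,(368.8,266.8),2))
print("ped",atz(s,(286.9,257.2),40),atz(t,(285.6,267.5),40),tri([ray(s,(286.9,257.2)),ray(t,(285.6,267.5))]))
print("tip",tri([ray(s,(308.7,208.8)),ray(t,(273,231))]))
c=[(43,370),(118,347),(186,545),(112,570)]
print("base",[atz(t,(245+x/3.2,205+(y-300)/3.2),10)[:2].round(1) for x,y in c])
print("lens",atz(t,(194.5,265),8),"handle end",atz(t,(179,314),24))
```

```text
cup [ 567.67141598 -269.21219466    2.        ] [ 566.82579496 -275.50655583    2.        ]
blue [ 503.38463185 -219.2481057     2.        ] [ 500.36506329 -224.46856814    2.        ]
ped [509.39224169   9.34873941  40.        ] [504.47025176   4.09747501  40.        ] (array([505.17992143,   3.47318585,  44.29185976]), [np.float64(1.544738860857708), np.float64(1.544738860857757)])
tip (array([581.09279216,  26.38218697, 157.04665199]), [np.float64(2.044095365758159), np.float64(2.0440953657579763)])
base [array([629.6,  76.1]), array([646.6,   9.7]), array([468.2, -40.8]), array([450.1,  23.4])]
lens [531.39070272 257.62164078   8.        ] handle end [395.76314916 298.75297069  24.        ]
```

Clear cup: scene (361,314), top (385,241). The blue look-alike is at scene (326,310), top (369,265), and the larger glass beaker is at top (209,188). The clear one matches the cup, and the enlarged crop confirms it. The pedestal is near (506,4) and the pointer tip is about 157 mm up.

```bash
cat > go.py <<'E'
import sys,numpy as np
from cell import manip
from scipy.spatial.transform import Rotation as R
x,y,z,yaw=map(float,sys.argv[1:5])
s=manip.read_state()
r=R.from_euler('xyz',s["eef_rot"])
d=r.inv().apply(np.array([x,y,z])-s["eef_pos"])/10
print("shift cm",d.round(2),"roll",round(-(yaw-s["eef_rot"][2]+np.pi)%(2*np.pi)-np.pi,3) if 0 else round(-((yaw-s["eef_rot"][2]+np.pi)%(2*np.pi)-np.pi),3),"clock",s["clock"],"F",s["wrist_force"].round(1))
E
python3 -m pendant '[[[43.9,-9.9,0,0.07],[43.9,-9.9,0,0.07],[43.9,-9.9,0,0.07],[43.9,-9.9,0,0.07],[43.9,-9.9,0,0.07]]]' 0.2 6; python3 go.py 567 -272 180 0.28
```

```text
clock: 1.65
eef_pos: [401.0, -379.3, 213.7]
eef_rot: [3.141, -0.0, 0.282]
wrist_force: [0.4, -0.7, 0.6]
finger_gap: 58.1
shift cm [18.92 -5.69  3.37] roll 0.002 clock 1.65 F [ 0.4 -0.7  0.6]
```

```bash
python3 -m pendant '[[[18.9,-5.7,3.3,0],[18.9,-5.7,3.3,0],[18.9,-5.7,3.3,0],[18.9,-5.7,3.3,0],[18.9,-5.7,3.3,0]]]'
python3 - <<'E'
from h import *
c=cams.camera("wrist");cv2.imwrite("pics/w1.png",c["frame"][:,:,::-1])
print(manip.read_state()["eef_pos"])
for r in models.regions_of("wrist","cup"):
    ys,xs=np.where(r["pixels"]);print(r["score"],r["point"],xs.min(),xs.max(),ys.min(),ys.max(),atz(c,r["point"],25))
E
```

```text
clock: 2.15
eef_pos: [568.3, -269.4, 178.5]
eef_rot: [-3.14, 0.001, 0.287]
wrist_force: [-1.2, -0.5, -0.1]
finger_gap: 56.4
[ 566.5255774  -271.333107    179.15015118]
0.61 [322.6, 243.2] 301 345 214 265 [ 557.88173959 -275.03676816   25.        ]
```

View pics/w1.png

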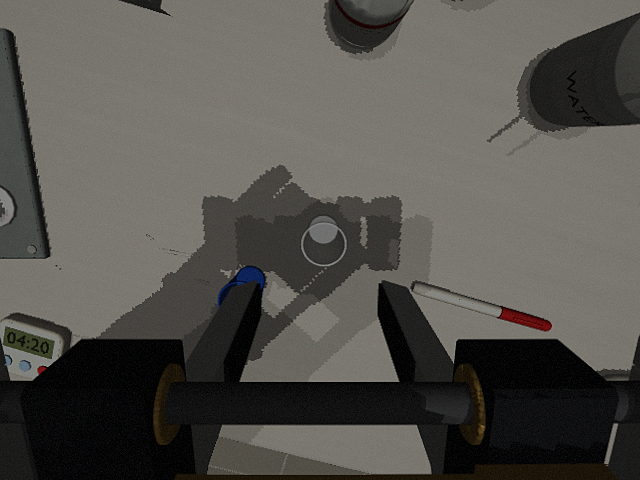

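```bash
python3 - <<'E'
from h import *
f=cv2.imread("pics/w1.png")[190:290,260:390]
cv2.imwrite("pics/w1c.png",cv2.resize(f,None,fx=6,fy=6,interpolation=cv2.INTER_CUBIC)[:600,:800])
c=cams.camera("wrist")
print(c["pose"][:3,3])
print(atz(c,(324,243),55),atz(c,(323,230),2))
from scipy.spatial.transform import Rotation as R
s=manip.read_state();print(s["eef_pos"])
E
python3 go.py 565 -274 110 0.28
```

```text
[ 636.66665309 -251.94966358  351.27598029]
[ 562.81405459 -277.07270331   55.        ] [ 560.92144662 -277.29519205    2.        ]
[ 564.86887575 -273.57062783  180.36653732]
shift cm [0.   0.05 7.04] roll 0.002 clock 2.3 F [-1.6  0.4 -0.6]
```

View pics/w1c.png

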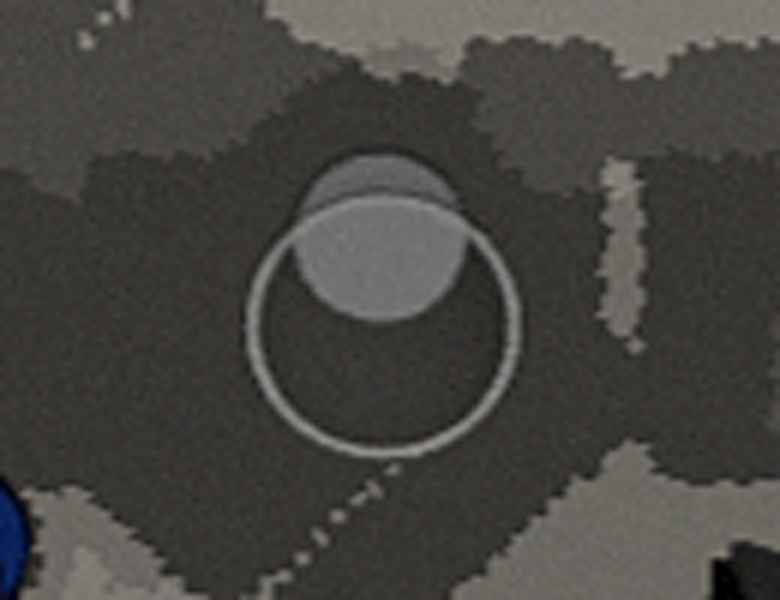

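```bash
python3 -m pendant '[[[0,0,0,0],[0,0,0,0]]]'
python3 - <<'E'
from h import *
c=cams.camera("wrist")
f=c["frame"][:,:,::-1]
cv2.imwrite("pics/w2c.png",cv2.resize(f[190:290,260:390],None,fx=6,fy=6,interpolation=cv2.INTER_CUBIC)[:600,:800])
s=manip.read_state();print(s["eef_pos"],s["eef_rot"])
for x,y in [(565,-275),(567,-275)]: print(proj(c,[[x,y,55],[x,y,2]]))
np.savez("w2.npz",**{k:c[k] for k in c})
E
```

```text
clock: 2.5
eef_pos: [564.5, -274.3, 181.0]
eef_rot: [3.141, -0.0, 0.28]
wrist_force: [0.4, 0.5, 0.6]
finger_gap: 56.3
[ 564.59888935 -274.2245713   180.99783166] [ 3.14103479e+00 -4.74736935e-04  2.80360757e-01]
[[320.29157115 237.69079897]
 [320.11030888 223.48827939]]
[[321.01453011 235.25772523]
 [320.72932812 221.38467239]]
```

View pics/w2c.png

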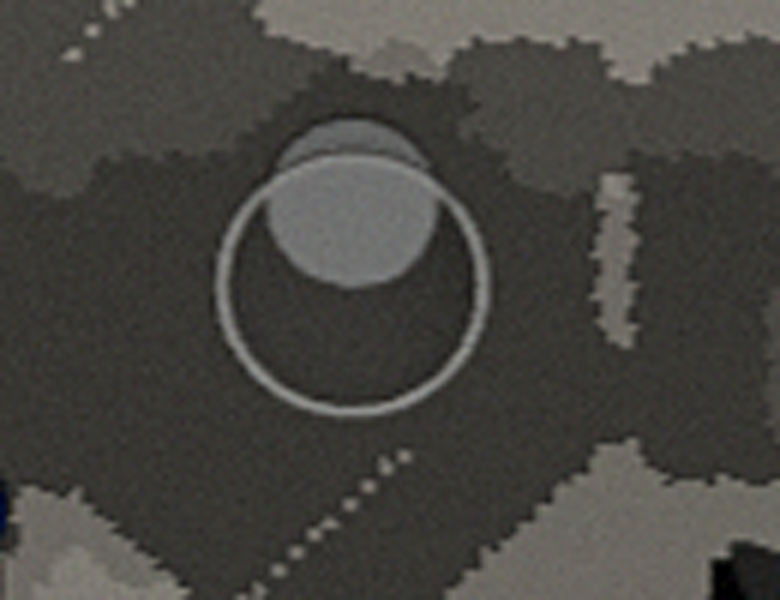

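```bash
python3 -m pendant '[[[0.05,0,4,0],[0.05,0,8,0],[0.05,0,12,0],[0.05,0,14.7,0],[0.05,0,15.7,0]]]'; python3 -m pendant '[[[0,0,0,0],[0,0,0,0],[0,0,0,0]]]'; python3 go.py 565.2 -274 24 0.28
```

```text
clock: 3.05
eef_pos: [564.2, -273.1, 20.9]
eef_rot: [-3.139, 0.003, 0.281]
wrist_force: [-0.3, 0.4, 0.2]
finger_gap: 56.3
clock: 3.35
eef_pos: [566.5, -273.8, 25.4]
eef_rot: [3.14, -0.002, 0.282]
wrist_force: [0.6, 0.1, 0.1]
finger_gap: 56.6
shift cm [-0.13 -0.01  0.14] roll 0.002 clock 3.35 F [0.6 0.1 0.1]
```

```bash
python3 -m pendant '[[[0,0,0,0],[0,0,0,0],[0,0,0,0],[0,0,0,0],[0,0,0,0]]]' -1 6;python3 -m pendant '[[[0,0,0,0],[0,0,0,0],[0,0,0,0]]]'; python3 go.py 565.2 -274 24 0.28
```

```text
clock: 3.85
eef_pos: [565.8, -273.3, 23.7]
eef_rot: [3.141, -0.0, 0.282]
wrist_force: [-0.5, 0.7, 2.1]
finger_gap: 33.6
clock: 4.15
eef_pos: [565.8, -273.3, 23.7]
eef_rot: [3.141, -0.0, 0.282]
wrist_force: [0.6, -0.1, 3.1]
finger_gap: 33.9
shift cm [-0.08  0.05 -0.03] roll 0.002 clock 4.15 F [ 0.6 -0.1  3.1]
```

```bash
python3 -m pendant '[[[0,0,-1,0],[0,0,-3,0],[0,0,-6,0],[0,0,-10,0],[0,0,-13,0]]]';python3 -m pendant '[[[0,0,0,0],[0,0,0,0]]]'
python3 - <<'E'
from h import *
c=cams.camera("wrist");cv2.imwrite("pics/w3.png",c["frame"][:,:,::-1])
s=cams.camera("scene")["frame"][200:350,280:480,::-1];cv2.imwrite("pics/s3.png",cv2.resize(s,None,fx=4,fy=4))
E
python3 go.py 505 4 130 0.28
```

```text
clock: 4.65
eef_pos: [565.8, -273.2, 156.2]
eef_rot: [3.141, -0.001, 0.282]
wrist_force: [0.7, -0.5, -0.0]
finger_gap: 33.5
clock: 4.85
eef_pos: [565.6, -273.1, 153.8]
eef_rot: [3.141, -0.0, 0.282]
wrist_force: [-0.2, -0.2, -1.1]
finger_gap: 33.4
shift cm [  1.93 -28.27   2.26] roll 0.002 clock 4.95 F [-0.2  0.7 -0.5]
```

View pics/w3.png

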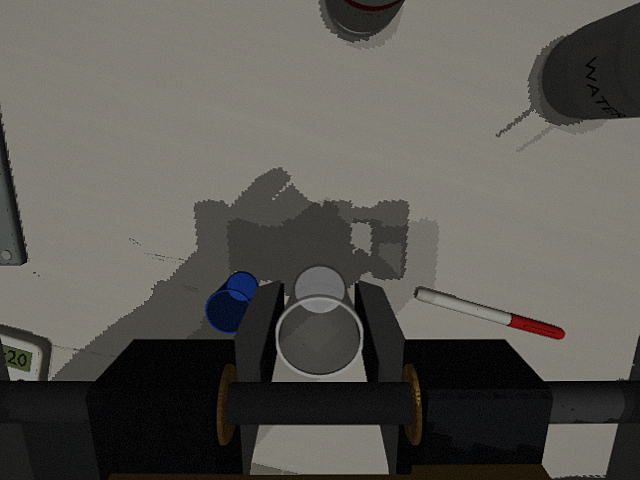

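View pics/s3.png

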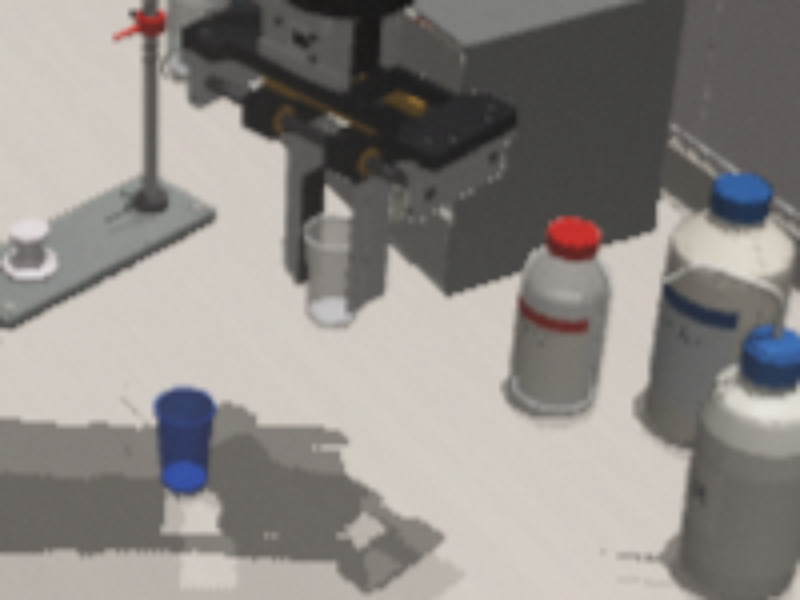

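```bash
python3 go.py 428 -18 154 0.28
```

```text
shift cm [ -6.08 -28.3   -0.13] roll 0.002 clock 4.95 F [-0.2  0.7 -0.5]
```

```bash
python3 -m pendant '[[[-0.6,-2.8,0,0],[-1.5,-7,0,0],[-2.4,-11.2,0,0],[-3.3,-15.4,0,0],[-4.2,-19.5,0,0]]]';  python3 -m pendant '[[[-0.9,-4,0,0],[-1.5,-7,0,0],[-1.9,-8.8,0,0],[-1.9,-8.8,0,0],[-1.9,-8.8,0,0]]]'
python3 - <<'E'
from h import *
c=cams.camera("wrist");cv2.imwrite("pics/w4.png",c["frame"][:,:,::-1])
np.savez("w4.npz",**{k:c[k] for k in c})
for n in ("stand","focus_collar"):
  for r in models.regions_of("wrist",n): print(n,r["score"],r["point"])
E
python3 go.py 428 -18 154 0.28
```

```text
clock: 5.45
eef_pos: [469.5, -96.0, 152.2]
eef_rot: [-3.14, 0.002, 0.282]
wrist_force: [1.2, -0.2, 0.4]
finger_gap: 33.9
clock: 5.95
eef_pos: [428.4, -18.5, 153.0]
eef_rot: [-3.141, 0.001, 0.282]
wrist_force: [1.0, 0.4, 0.3]
finger_gap: 34.1
stand 0.66 [317.8, 93.9]
shift cm [-0.03 -0.12 -0.09] roll 0.001 clock 6.1 F [0.4 0.9 0.5]
```

View pics/w4.png

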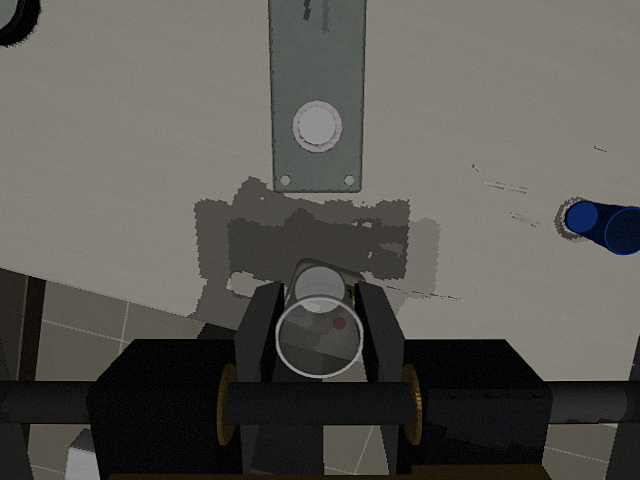

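Run:
```python
from h import *
c=dict(np.load("w4.npz"))
f=c["frame"][:,:,::-1]
a=cv2.resize(f[95:160,280:360],None,fx=5,fy=5,interpolation=cv2.INTER_CUBIC)
b=cv2.resize(f[250:385,260:380],None,fx=3,fy=3,interpolation=cv2.INTER_CUBIC)
W=np.zeros((420,780,3),np.uint8);W[:a.shape[0],:400]=a;W[:b.shape[0],410:770]=b
cv2.imwrite("pics/w4c.png",W)
```

```text
(no output)
```

View pics/w4c.png

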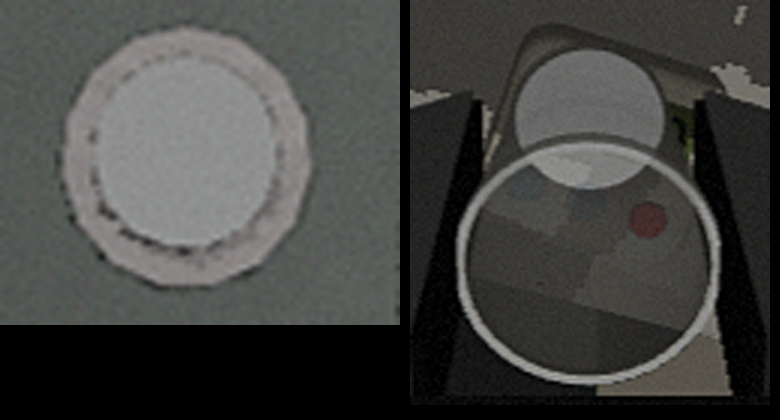

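```bash
python3 - <<'E'
from h import *
c=dict(np.load("w4.npz"))
print(c["pose"][:3,3]);ped=atz(c,(317.4,125),40);print("ped",ped)
for dz in(-2,0,2):print("foot",atz(c,(320,289.7),131+dz),"rim",atz(c,(319.7,337.3),184.5+dz))
s=cams.camera("scene");t=cams.camera("top")
for C,n in((s,"scene"),(t,"top")): print(n,proj(C,[ped]))
E
python3 go.py 428 -18 154 0.28
```

```text
[499.61857951   2.19669726 324.46500214]
ped [507.56278727   5.89139415  40.        ]
foot [426.09160021 -19.50322005 129.        ] rim [426.99557363 -19.03009965 182.5       ]
foot [426.84392905 -19.28118626 131.        ] rim [428.01868503 -18.73105698 184.5       ]
foot [427.5962579  -19.05915248 133.        ] rim [429.04179643 -18.4320143  186.5       ]
scene [[286.81793848 258.02451764]]
top [[284.88665429 266.41377456]]
shift cm [-0.03 -0.1  -0.08] roll 0.001 clock 6.2 F [-0.1 -0.2 -0.5]
```

```bash
python3 -m pendant '[[[2,0,0,0],[5,-0.1,0,0],[7.5,-0.1,0,0],[8.3,-0.15,0,0],[8.3,-0.15,0,0]]]';  python3 -m pendant '[[[0,0,3,0],[0,0,6,0],[0,0,8,0],[0,0,8,0],[0,0,8,0]]]'; python3 -m pendant '[[[0,0,0,0],[0,0,0,0]]]'
python3 - <<'E'
from h import *
s=cams.camera("scene");cv2.imwrite("pics/s5.png",cv2.resize(s["frame"][180:290,250:350,::-1],None,fx=5,fy=5,interpolation=cv2.INTER_CUBIC))
c=cams.camera("wrist");cv2.imwrite("pics/w5.png",c["frame"][:,:,::-1])
E
python3 go.py 507.6 5.8 74 0.28
```

```text
clock: 6.7
eef_pos: [507.8, 6.1, 152.9]
eef_rot: [-3.141, 0.001, 0.282]
wrist_force: [-1.3, 0.4, -1.0]
finger_gap: 33.7
clock: 7.2
eef_pos: [507.4, 5.9, 74.2]
eef_rot: [3.142, -0.0, 0.281]
wrist_force: [1.2, -0.3, -0.4]
finger_gap: 33.8
clock: 7.4
eef_pos: [508.1, 6.1, 74.7]
eef_rot: [3.141, -0.002, 0.282]
wrist_force: [0.1, 0.2, -0.3]
finger_gap: 33.7
shift cm [-0.04  0.02  0.02] roll 0.002 clock 7.5 F [ 0.4 -0.3 -1. ]
```

View pics/s5.png

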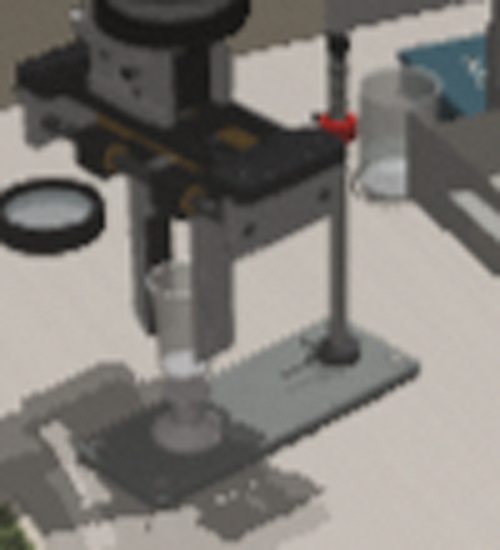

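View pics/w5.png

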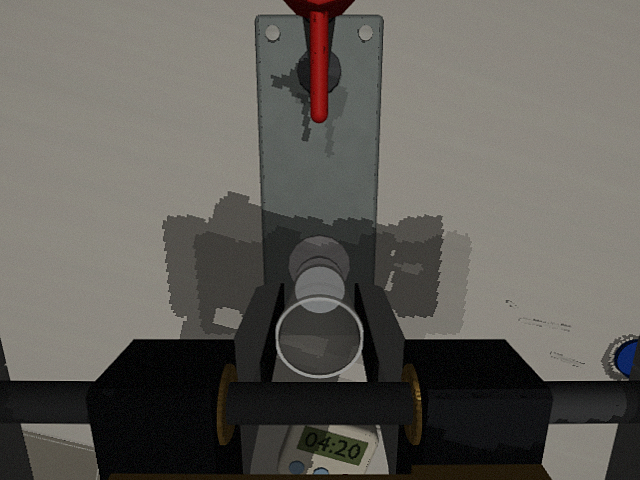

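Run:
```python
from h import *
c=cams.camera("wrist")
f=c["frame"][:,:,::-1]
cv2.imwrite("pics/w6c.png",cv2.resize(f[220:380,260:380],None,fx=3.7,fy=3.7,interpolation=cv2.INTER_CUBIC))
print(proj(c,[[507.5,5.9,40],[507.5,5.9,10],[507.5,5.9,14]]))
dirr=np.array([.9605,.278])
for h in (145,150,155,160,165): 
    p=np.array([507.3,5.7])+80*dirr; print(h,proj(c,[[*p,h]]))
```

```text
[[319.6133607  279.55629796]
 [319.5515855  263.03334362]
 [319.55897325 265.00891061]]
145 [[320.84892125 115.78136892]]
150 [[320.94222107 114.55745487]]
155 [[321.04595085 113.19675865]]
160 [[321.16196291 111.67499532]]
165 [[321.29257578 109.96176996]]
```

View pics/w6c.png

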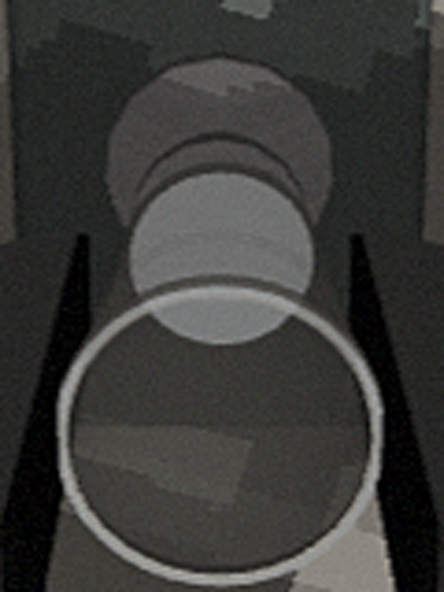

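```bash
python3 -m pendant '[[[-0.03,0,0.4,0],[-0.03,0,0.8,0],[-0.03,0,0.9,0],[-0.03,0,0.9,0],[-0.03,0,0.9,0]]]';  python3 -m pendant '[[[0,0,0.05,0],[0,0,0.1,0],[0,0,0.1,0],[0,0,0.1,0]]]'
python3 - <<'E'
from h import *
s=cams.camera("scene");cv2.imwrite("pics/s6.png",cv2.resize(s["frame"][210:290,250:340,::-1],None,fx=6,fy=6,interpolation=cv2.INTER_CUBIC))
print(manip.read_state()["eef_pos"])
E
```

```text
clock: 8.05
eef_pos: [507.4, 6.1, 64.4]
eef_rot: [-3.142, 0.0, 0.282]
wrist_force: [0.8, 1.1, -1.0]
finger_gap: 33.8
clock: 8.45
eef_pos: [507.6, 6.1, 63.7]
eef_rot: [3.141, -0.0, 0.282]
wrist_force: [0.5, 0.2, 3.7]
finger_gap: 34.0
[507.53047384   6.10187919  63.63844133]
```

View pics/s6.png

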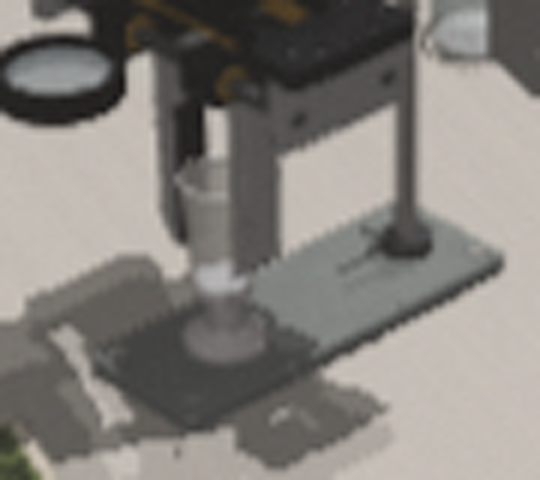

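```bash
python3 -m pendant '[[[0,0,-0.03,0],[0,0,-0.03,0]]]' -0.22; python3 -m pendant '[[[0,0,0,0],[0,0,0,0],[0,0,0,0],[0,0,0,0],[0,0,0,0]]]' 0.2
python3 - <<'E'
from h import *
c=cams.camera("wrist");cv2.imwrite("pics/w7.png",c["frame"][:,:,::-1])
E
```

```text
clock: 8.7
eef_pos: [507.3, 6.1, 63.7]
eef_rot: [-3.141, 0.0, 0.282]
wrist_force: [-0.1, -0.4, 0.0]
finger_gap: 36.5
clock: 9.2
eef_pos: [507.4, 6.1, 63.7]
eef_rot: [-3.142, 0.0, 0.282]
wrist_force: [0.3, -0.4, -0.3]
finger_gap: 56.1
```

View pics/w7.png

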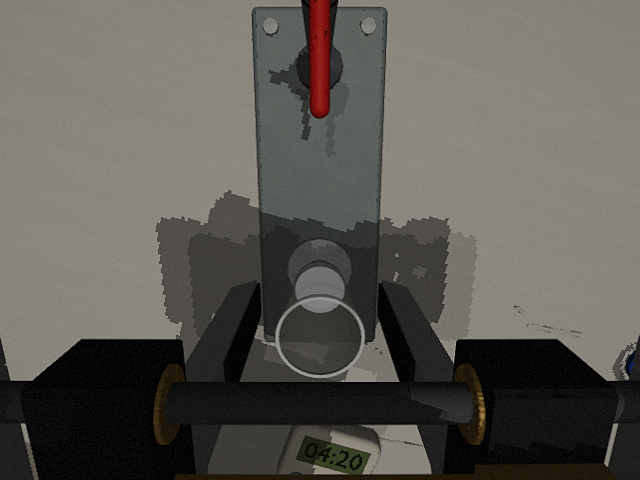

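```bash
python3 -m pendant '[[[0,0,-1.5,0],[0,0,-4,0],[0,0,-7,0],[0,0,-11,0],[0,0,-14,0]]]'; python3 -m pendant '[[[0,0,0,0],[0,0,0,0]]]'
python3 - <<'E'
from h import *
s=cams.camera("scene");cv2.imwrite("pics/s8.png",cv2.resize(s["frame"][180:290,230:350,::-1],None,fx=5,fy=5,interpolation=cv2.INTER_CUBIC))
np.savez("s8.npz",**{k:s[k] for k in s})
E
python3 go.py 449 282 200 -0.3
```

```text
clock: 9.75
eef_pos: [507.5, 6.1, 206.1]
eef_rot: [3.141, -0.001, 0.282]
wrist_force: [-0.6, -0.0, -0.5]
finger_gap: 57.0
clock: 9.95
eef_pos: [507.4, 6.1, 203.7]
eef_rot: [3.141, -0.0, 0.282]
wrist_force: [-0.3, 0.3, -0.7]
finger_gap: 56.3
shift cm [  2.1  -28.11   0.29] roll 0.582 clock 10.0 F [ 0.3 -0.  -0.2]
```

View pics/s8.png

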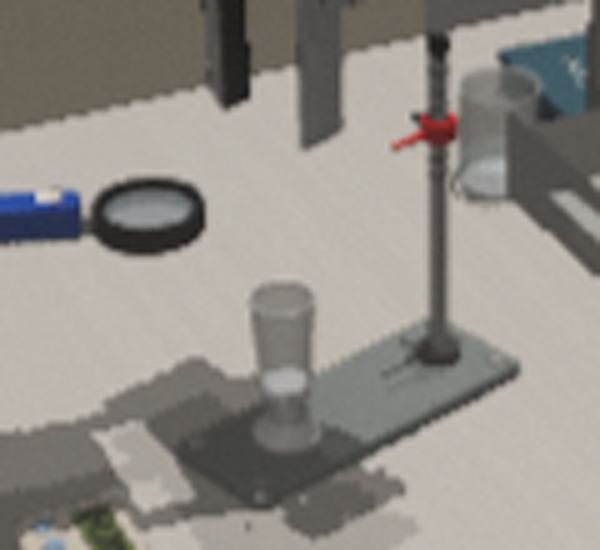

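```bash
python3 -m pendant '[[[0.2,-3,0,0.05],[0.6,-8,0,0.2],[1,-13,0,0.3],[1.4,-18,0,0.4],[1.8,-23,0,0.5]]]' 0; python3 -m pendant '[[[0.1,-3,0,0.05],[0.3,-5.1,0,0.08],[0.3,-5.1,0,0.08],[0.3,-5.1,0,0.08]]]';python3 go.py 449 282 200 -0.3;  python3 - <<'E'
from h import *
c=cams.camera("wrist");cv2.imwrite("pics/w9.png",c["frame"][:,:,::-1])
np.savez("w9.npz",**{k:c[k] for k in c})
for r in models.regions_of("wrist","loupe"): print(r["score"],r["point"])
E
```

```text
clock: 10.5
eef_pos: [460.8, 227.3, 202.4]
eef_rot: [3.14, 0.002, -0.223]
wrist_force: [0.7, -0.4, -0.7]
finger_gap: 46.7
clock: 10.9
eef_pos: [475.5, 274.5, 202.3]
eef_rot: [3.14, 0.002, -0.297]
wrist_force: [0.2, -1.5, 0.1]
finger_gap: 46.8
shift cm [-2.75  0.06  0.24] roll 0.003 clock 10.9 F [ 0.2 -1.5  0.1]
0.95 [310.7, 176.2]
```

View pics/w9.png

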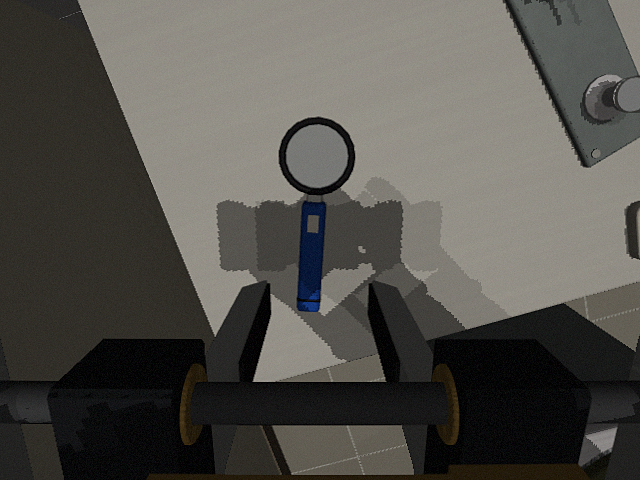

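```bash
python3 - <<'E'
from h import *
c=dict(np.load("w9.npz"));f=c["frame"].astype(int)
m=(f[:,:,2]>f[:,:,0]+50)&(f[:,:,2]>90); m[:190]=0
ys,xs=np.where(m)
for y in range(205,312,10):
    q=xs[ys==y]; print(y,q.min(),q.max(),atz(c,((q.min()+q.max())/2,y),24)[:2].round(1))
print("lens",atz(c,(317,156),16),atz(c,(317,156),8))
cv2.imwrite("pics/w9c.png",cv2.resize(c["frame"][105:320,260:370,::-1],None,fx=2.75,fy=2.75,interpolation=cv2.INTER_CUBIC))
E
python3 go.py 449 282 200 -0.3
```

```text
shift cm [-2.8   0.02  0.32] roll 0.002 clock 11.0 F [ 0.5 -0.2  0.3]Traceback (most recent call last):
  File "<stdin>", line 6, in <module>
    return umr_minimum(a, axis, None, out, keepdims, initial, where)
ValueError: zero-size array to reduction operation minimum which has no identity
```

Run:
```python
from h import *
c=dict(np.load("w9.npz"));f=c["frame"].astype(int)
m=(f[:,:,2]>f[:,:,0]+40)&(f[:,:,2]>f[:,:,1]+25); m[:190]=0
P=[]
for y in range(205,312,6):
    q=np.where(m[y,250:370])[0]+250
    if len(q)<5: continue
    p=atz(c,((q.min()+q.max())/2,y),24)[:2];P.append(p); print(y,q.min(),q.max(),p.round(1))
P=np.array(P)[1:-2];P=P[np.abs(P[:,1]-np.polyval(np.polyfit(P[:,0],P[:,1],1),P[:,0]))<1.5]
k=np.polyfit(P[:,0],P[:,1],1);print("yaw",np.arctan(k[0]))
L=atz(c,(317,156),16)[:2];print("lens",L,"line y at lens",np.polyval(k,L[0]))
d=np.array([np.cos(np.arctan(k[0])),np.sin(np.arctan(k[0]))]);print("grip",L-85*d)
cv2.imwrite("pics/w9c.png",cv2.resize(c["frame"][105:320,260:370,::-1],None,fx=2.75,fy=2.75,interpolation=cv2.INTER_CUBIC))
```

```text
205 303 323 [492.8 274.2]
211 303 324 [487.6 275.4]
217 303 323 [482.5 277.4]
223 302 322 [477.6 279.9]
229 302 322 [472.3 281.5]
235 302 321 [467.2 283.6]
241 301 322 [461.8 285.3]
247 301 321 [456.6 287.4]
253 301 320 [451.3 289.5]
259 301 321 [445.7 290.8]
265 300 320 [440.5 293.4]
271 300 320 [434.9 295.1]
277 300 320 [429.3 296.9]
283 299 319 [423.9 299.5]
289 299 319 [418.2 301.3]
295 298 319 [412.6 303.6]
307 298 318 [401.1 307.7]
yaw -0.35292543157805617
lens [531.98575974 258.51525706] line y at lens 259.463692144141
grip [452.22468624 287.89503165]
```

View pics/w9c.png

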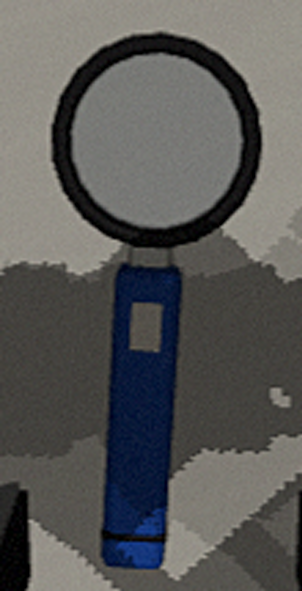

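```bash
python3 go.py 452.3 288 90 -0.355
```

```text
shift cm [-2.65 -0.66 11.31] roll 0.057 clock 11.0 F [ 0.5 -0.2  0.3]
```

```bash
python3 -m pendant '[[[-2.6,-0.7,2,0.057],[-2.6,-0.7,5,0.057],[-2.6,-0.7,9,0.057],[-2.6,-0.7,11.3,0.057],[-2.6,-0.7,11.3,0.057]]]';python3 -m pendant '[[[0,0,0,0],[0,0,0,0]]]';  python3 - <<'E'
from h import *
c=cams.camera("wrist");cv2.imwrite("pics/w10.png",c["frame"][:,:,::-1])
f=c["frame"].astype(int)
m=(f[:,:,2]>f[:,:,0]+40)&(f[:,:,2]>f[:,:,1]+25); m[:190]=0
for y in range(190,480,15):
    q=np.where(m[y,220:420])[0]+220
    if len(q)<5: continue
    print(y,q.min(),q.max(),atz(c,((q.min()+q.max())/2,y),24)[:2].round(1))
E
python3 go.py 452.3 288 10 -0.355
```

```text
clock: 11.5
eef_pos: [451.9, 287.5, 88.0]
eef_rot: [3.138, 0.004, -0.356]
wrist_force: [-0.3, -0.0, 0.3]
finger_gap: 47.0
clock: 11.7
eef_pos: [454.0, 289.2, 92.5]
eef_rot: [-3.14, -0.002, -0.356]
wrist_force: [-0.1, -0.2, -1.3]
finger_gap: 47.0
205 304 337 [486.5 276.1]
220 305 336 [477.8 279.3]
235 306 336 [468.8 282.3]
250 306 335 [459.9 285.9]
265 306 334 [450.8 289.7]
280 308 335 [441.1 292.2]
295 308 335 [431.4 295.8]
310 307 334 [421.9 300. ]
325 308 335 [411.6 303.1]
340 309 336 [401.1 306.3]
shift cm [-0.12  0.2   8.24] roll -0.0 clock 11.75 F [ 0.2 -0.2  0.3]
```

View pics/w10.png

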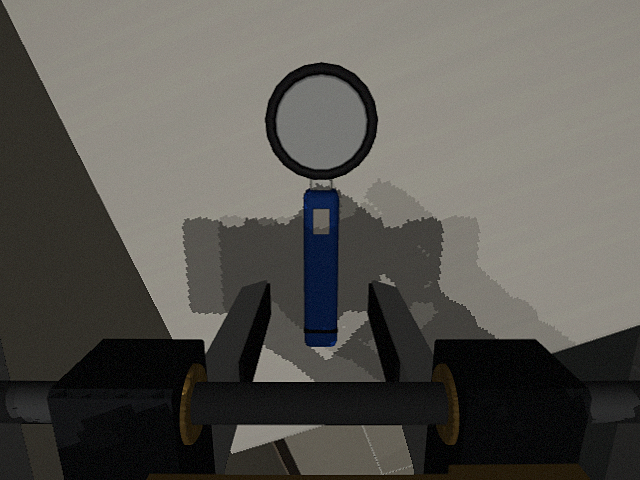

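```bash
python3 -m pendant '[[[-0.1,0.05,3,0],[-0.1,0.05,5.5,0],[-0.1,0.05,7,0],[-0.1,0.05,7.3,0],[-0.1,0.05,7.3,0]]]';python3 -m pendant '[[[0,0,0,0],[0,0,0,0],[0,0,0,0],[0,0,0,0]]]'; python3 go.py 452.3 288.7 10.5 -0.355
```

```text
clock: 12.25
eef_pos: [452.5, 289.2, 18.5]
eef_rot: [-3.141, -0.001, -0.355]
wrist_force: [-0.5, 0.2, -0.2]
finger_gap: 47.1
clock: 12.65
eef_pos: [452.3, 289.1, 18.2]
eef_rot: [-3.141, -0.0, -0.355]
wrist_force: [0.4, -0.8, 0.0]
finger_gap: 46.6
shift cm [0.02 0.04 0.77] roll -0.0 clock 12.65 F [ 0.4 -0.8  0. ]
```

```bash
python3 -m pendant '[[[0,0,0.4,0],[0,0,0.7,0],[0,0,0.7,0],[0,0,0.7,0]]]'; python3 -m pendant '[[[0,0,0,0],[0,0,0,0],[0,0,0,0],[0,0,0,0],[0,0,0,0]]]' -1 30; python3 -m pendant '[[[0,0,0,0],[0,0,0,0]]]'
```

```text
clock: 13.05
eef_pos: [452.0, 289.0, 10.6]
eef_rot: [3.141, 0.0, -0.355]
wrist_force: [0.7, 0.1, 1.0]
finger_gap: 46.8
clock: 13.55
eef_pos: [452.1, 289.1, 10.8]
eef_rot: [-3.142, -0.0, -0.355]
wrist_force: [-0.2, 0.3, 0.2]
finger_gap: 21.7
clock: 13.75
eef_pos: [452.1, 289.1, 10.8]
eef_rot: [-3.142, -0.0, -0.355]
wrist_force: [-1.1, -0.7, 1.3]
finger_gap: 22.0
```

```bash
python3 -m pendant '[[[0,0,-1,0],[0,0,-3,0],[0,0,-6,0],[0,0,-10,0],[0,0,-14,0]]]';python3 -m pendant '[[[0,0,-3,0],[0,0,-5,0],[0,0,-6,0],[0,0,-6,0],[0,0,-6,0]]]'
python3 - <<'E'
from h import *
c=cams.camera("wrist");cv2.imwrite("pics/w11.png",c["frame"][:,:,::-1])
np.savez("w11.npz",**{k:c[k] for k in c})
s=cams.camera("scene");cv2.imwrite("pics/s11.png",cv2.resize(s["frame"][120:280,190:350,::-1],None,fx=3.7,fy=3.7,interpolation=cv2.INTER_CUBIC))
E
python3 go.py 420 -20 210 0.28
```

```text
clock: 14.25
eef_pos: [451.7, 288.9, 152.7]
eef_rot: [3.141, 0.0, -0.355]
wrist_force: [0.6, -0.1, -1.3]
finger_gap: 21.5
clock: 14.75
eef_pos: [451.7, 288.9, 209.8]
eef_rot: [3.141, 0.001, -0.355]
wrist_force: [-0.5, -0.3, -1.1]
finger_gap: 21.9
shift cm [ 7.770e+00  3.006e+01 -2.000e-02] roll -0.635 clock 14.85 F [ 0.7 -0.1 -0.4]
```

View pics/w11.png

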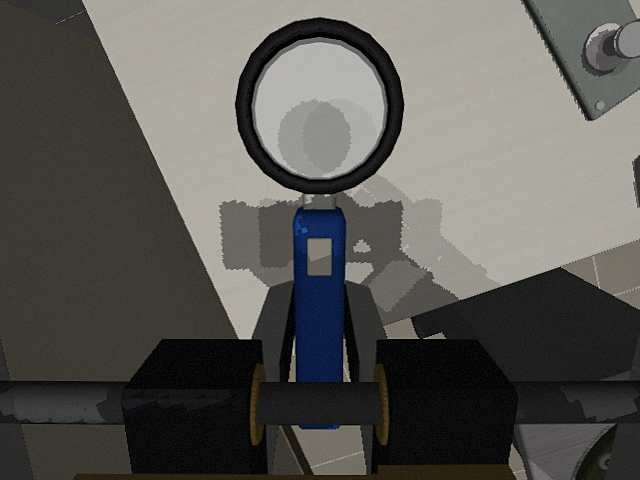

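View pics/s11.png

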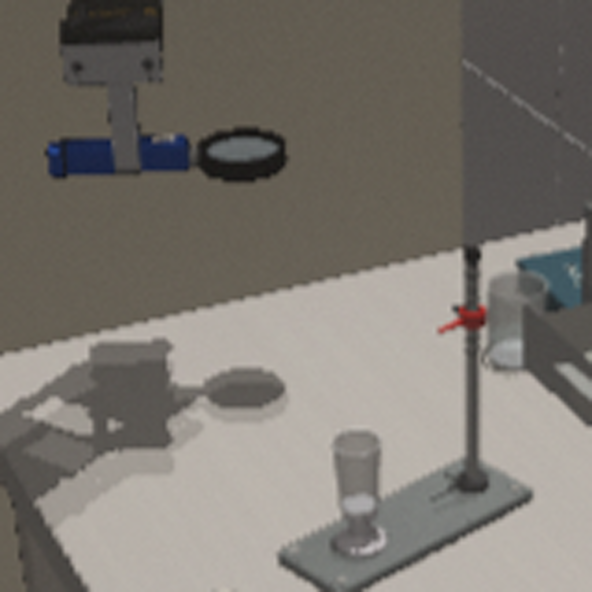

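Run:
```python
from h import *
c=dict(np.load("w11.npz"))
st=manip.read_state()
for z in (205,207,215):print("lens",z,atz(c,(319.5,105.5),z))
y=st["eef_rot"][2];L=atz(c,(319.5,105.5),211)[:2]-st["eef_pos"][:2]
print("tool offs",L@[np.cos(y),np.sin(y)],L@[np.sin(y),-np.cos(y)],st["eef_pos"])
s=dict(np.load("s8.npz"));t=cams.camera("top")
f=t["frame"][:,:,::-1];cv2.imwrite("pics/t12.png",cv2.resize(f[195:295,235:335],None,fx=6,fy=6,interpolation=cv2.INTER_CUBIC))
cv2.imwrite("pics/s12.png",cv2.resize(s["frame"][180:230,295:345,::-1],None,fx=12,fy=12,interpolation=cv2.INTER_CUBIC))
ped=np.array([507.3,5.7]);d=np.array([.9605,.278])
for n,C in (("s",s),("t",t)):
  print(n,"tips",[proj(C,[[*(ped+80*d),h]])[0].round(1) for h in(150,155,160,165)],"posttop",proj(C,[[*(ped+110*d),205]]),"rim",proj(C,[[*ped,95]]),"postbase",proj(C,[[*(ped+110*d),10]]))
```

```text
lens 205 [533.49807065 258.03417221 205.        ]
lens 207 [533.35981953 258.08957609 207.        ]
lens 215 [532.80681506 258.31119157 215.        ]
tool offs 86.95993439607531 0.4297684618877562 [451.70057623 288.84454067 209.44224342]
s tips [array([308.7, 210.9]), array([308.7, 209.2]), array([308.7, 207.5]), array([308.7, 205.8])] posttop [[317.06482643 188.18824016]] rim [[286.06207104 240.16149036]] postbase [[317.32305645 251.90605732]]
t tips [array([272.8, 229.8]), array([272.6, 229.3]), array([272.5, 228.8]), array([272.3, 228.4])] posttop [[267.40088981 213.45379083]] rim [[283.88768054 262.71781092]] postbase [[272.88090699 231.86071316]]
```

View pics/t12.png

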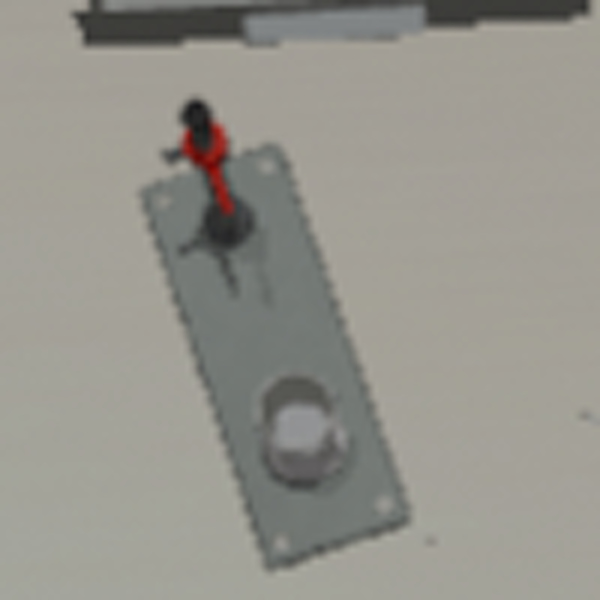

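View pics/s12.png

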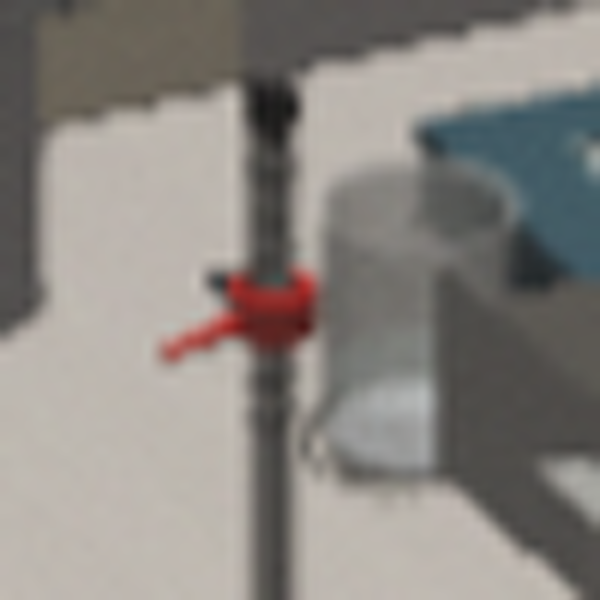

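```bash
python3 go.py 424.7 -18.2 209.5 0.28
```

```text
shift cm [ 8.14 29.73  0.04] roll -0.635 clock 14.9 F [ 0.8  0.5 -1. ]
```

```bash
python3 -m pendant '[[[0.5,2,0,-0.05],[1.4,5,0,-0.12],[2.4,8.8,0,-0.2],[3.4,12.5,0,-0.28],[4.4,16,0,-0.36]]]'; python3 go.py 424.7 -18.2 209.5 0.28
```

```text
clock: 15.4
eef_pos: [437.1, 122.3, 210.1]
eef_rot: [3.141, 0.001, 0.008]
wrist_force: [0.2, 0.3, -0.2]
finger_gap: 21.7
shift cm [-1.35 14.04  0.06] roll -0.272 clock 15.4 F [ 0.2  0.3 -0.2]
```

```bash
python3 -m pendant '[[[-0.4,3.7,0,-0.07],[-0.7,7.3,0,-0.14],[-1,10.5,0,-0.2],[-1.3,13,0,-0.25],[-1.35,13.8,0,-0.272]]]';python3 -m pendant '[[[0,0,0,0],[0,0,0,0],[0,0,0,0]]]'; python3 go.py 424.7 -18.2 157.3 0.28
python3 - <<'E'
from h import *
c=cams.camera("wrist");cv2.imwrite("pics/w13.png",c["frame"][:,:,::-1])
np.savez("w13.npz",**{k:c[k] for k in c})
E
```

```text
clock: 15.9
eef_pos: [424.3, -16.2, 210.2]
eef_rot: [-3.141, 0.001, 0.277]
wrist_force: [-0.4, 0.1, -1.0]
finger_gap: 21.6
clock: 16.2
eef_pos: [424.9, -13.7, 210.5]
eef_rot: [-3.141, 0.0, 0.277]
wrist_force: [0.4, -0.2, -1.0]
finger_gap: 22.1
shift cm [-0.14  0.43  5.32] roll -0.003 clock 16.2 F [ 0.4 -0.2 -1. ]
```

View pics/w13.png

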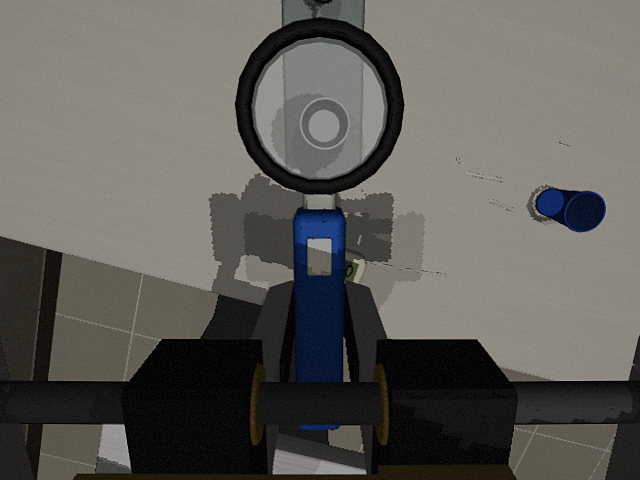

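```bash
python3 - <<'E'
from h import *
c=dict(np.load("w13.npz"));print(c["pose"][:3,3])
r=atz(c,(325.2,123.3),95);l=atz(c,(319.5,105.5),211);print("rim",r,"lens",l,r-l)
d=(r-l)[:2];y=.277;print("shift tool",d@[np.cos(y),np.sin(y)],d@[np.sin(y),-np.cos(y)])
E
python3 go.py 424.7 -18.2 157.3 0.28
```

```text
[496.09965612   6.58638331 382.00708353]
rim [506.79765062   5.44102124  95.        ] lens [508.51802058  10.05828699 211.        ] [  -1.72036996   -4.61726574 -116.        ]
shift tool -2.9174791688174304 3.970784689588848
shift cm [-0.14  0.43  5.33] roll -0.003 clock 16.25 F [ 0.6 -0.8 -0.8]
```

```bash
python3 -m pendant '[[[-0.2,0.4,1,0],[-0.2,0.4,2.5,0],[-0.2,0.4,4,0],[-0.2,0.4,5,0],[-0.2,0.4,5.3,0]]]';python3 -m pendant '[[[0,0,0,0],[0,0,0,0],[0,0,0,0],[0,0,0,0],[0,0,0,0]]]'
python3 - <<'E'
from h import *
st=manip.read_state();print(st["eef_pos"],st["wrist_force"],st["finger_gap"])
c=cams.camera("wrist");cv2.imwrite("pics/w14.png",c["frame"][:,:,::-1])
np.savez("w14.npz",**{k:c[k] for k in c})
s=cams.camera("scene");cv2.imwrite("pics/s14.png",cv2.resize(s["frame"][170:280,240:350,::-1],None,fx=5.4,fy=5.4,interpolation=cv2.INTER_CUBIC))
np.savez("s14.npz",**{k:s[k] for k in s})
E
```

```text
clock: 16.75
eef_pos: [423.5, -18.6, 156.5]
eef_rot: [-3.141, 0.002, 0.277]
wrist_force: [0.2, -0.6, -0.3]
finger_gap: 21.7
clock: 17.25
eef_pos: [424.1, -18.7, 158.0]
eef_rot: [3.141, -0.0, 0.277]
wrist_force: [-0.3, 0.4, -1.2]
finger_gap: 21.8
[424.13950505 -18.72859534 157.97765028] [-0.26673631  0.41749512 -1.20141228] 21.807480080137154
```

View pics/w14.png

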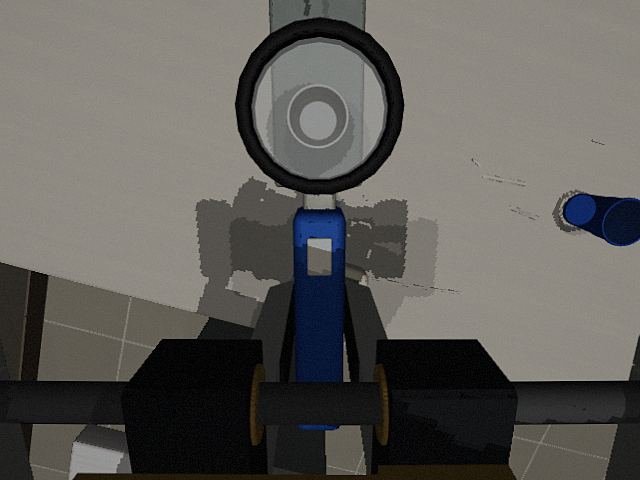

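View pics/s14.png

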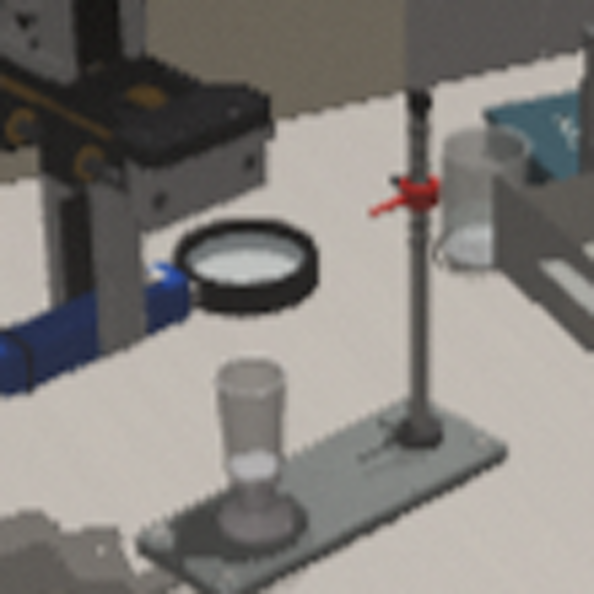

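Run:
```python
from h import *
c=dict(np.load("w14.npz"));s=dict(np.load("s14.npz"))
r=atz(c,(317.8,116.5),95);l=atz(c,(319.5,105.5),159);print("rim",r,"lens",l,r-l)
for z in(150,155,160): print(z,"centre",proj(s,[[507,5.6,z]]),"top",proj(s,[[507,5.6,z+8]]))
a=np.linspace(0,6.28,60)
ring=lambda z:proj(s,np.c_[507+34*np.cos(a),5.6+34*np.sin(a),np.full(60,z)])
for z in (150,155,160):
  p=np.r_[ring(z-8),ring(z+8)];print(z,"bbox in crop",((p.min(0)-[240,170])*5.4).round(),((p.max(0)-[240,170])*5.4).round())
```

```text
rim [506.56911654   5.63501231  95.        ] lens [507.76795565   5.03475034 159.        ] [ -1.19883912   0.60026197 -64.        ]
150 centre [[285.24517568 221.53691863]] top [[285.13690977 218.75616661]]
155 centre [[285.17758814 219.80092581]] top [[285.06890166 217.00960208]]
160 centre [[285.10973821 218.05833722]] top [[285.00062865 215.25637998]]
150 bbox in crop [170. 228.] [318. 331.]
155 bbox in crop [170. 219.] [318. 321.]
160 bbox in crop [169. 209.] [317. 312.]
```

```bash
python3 -m pendant '[[[-0.05,0,0.1,0],[-0.1,0,0.1,0],[-0.1,0,0.1,0],[-0.1,0,0.1,0],[-0.1,0,0.1,0]]]';python3 -m pendant '[[[0,0,0,0],[0,0,0,0],[0,0,0,0],[0,0,0,0],[0,0,0,0]]]'
python3 - <<'E'
from h import *
st=manip.read_state();print(st["clock"],st["eef_pos"],st["qd"].round(3),st["finger_gap"])
print(manip.sign_off())
E
```

```text
clock: 17.85
eef_pos: [423.1, -19.0, 156.8]
eef_rot: [3.142, -0.0, 0.277]
wrist_force: [0.3, -1.1, -0.7]
finger_gap: 21.3
clock: 18.35
eef_pos: [423.1, -19.0, 156.8]
eef_rot: [3.142, -0.0, 0.277]
wrist_force: [1.0, -0.3, -2.2]
finger_gap: 21.8
18.35 [423.0834182  -19.00062616 156.76738191] [-0.001  0.001  0.001 -0.001 -0.001 -0.001] 21.809854293811213
the job is handed in; nothing more can be done
None
```

The clear cup is standing upright on the pedestal, released. The loupe is held by its handle at 30 N, level above the cup. I handed the job in at 18.35 s; sign-off gives no verdict.

- **Cup:** in the wrist camera it read about (506.6, 5.6) mm. I measured the pedestal centre at about (507, 6) mm. It looked upright in every later picture.
- **Lens sideways:** it was 1.3 mm off the cup's centre in the last pictures. I then shifted 1 mm to correct this and lowered 1 mm. After that I checked only the arm's readings, with no new picture.
- **Lens height:** the pointer tip read about 155 mm. By the arm's readings the final lens height is about 154 mm.
- **Disagreements:** before the last lowering, the scene camera put the lens 1–2 mm higher than the arm's readings did. The first two-camera estimate put the pointer at 157 mm. Both are inside the 7 mm limit.
- **At hand-in:** the arm was still, and the finger opening was steady at 21.8 mm. I saw no sign in the pictures or force readings of the loupe touching the cup or stand, and the collar and nearby objects looked undisturbed.

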